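Load the dust tray and hold the extractor flap at its pointer

TASK

Lift the brass blank out of the white bowl and stand it upright in the round wooden nest on the dust extractor's tray. Then swing the extractor's flap up by its black knob until it lies in line with the steel pointer on the side, without moving the pointer, and finish while holding it there: the flap falls shut if let go. Leave the other tools on the bench where they are.

Things in the scene. Friction and masses are not known exactly. Their poses are not given: they have to be found in the camera images.
- dust_box: The dust extractor, fixed to the bench: a plywood tray 290 x 240 mm (its top 12 mm up) with a grey sheet box 143 x 220 mm, 98 mm high, on its rear part, covered by the flap. Origin at bench height; x points to the rear (hinge side), y left, z up. The tray reaches from x = -210 to +80 mm, the box from x = -68 to +75 mm. A rod arc, radius 125 mm about the hinge, stands at y = -121 mm and reaches 230 mm above the bench.
- nest (a point): Centre of the floor of the nest, a dark wooden ring (outer diameter 52, hole 36, height 8 mm) on the tray's front left; the floor is the tray's top, 12 mm above the bench. At (-165, 85, 12) mm in the dust_box frame. Axes as dust_box.
- flap_hinge_point (a point): Middle of the flap's hinge axis, at (60, 0, 104) mm in the dust_box frame; the axis is dust_box y. Axes as dust_box.
- flap_grip (a point): Centre of the flap's black knob, 170 mm from the hinge, 104 mm above the bench when shut; its flat ends face +-y and it can be gripped across them (24 mm) from above; it may turn about y between the fingers. Its -x axis points from the hinge to the knob, y along the hinge.
- flap (a joint): The flap, an aluminium plate 200 mm wide, 4 mm thick, about 0.38 kg, from the hinge to 125 mm in front of it, then a neck 12 mm wide and 8 mm thick to a black knob (cylinder 18 mm diameter, 24 mm long along y) centred 170 mm from the hinge. Value: its angle in rad, 0 shut (level, knob towards the robot), growing as the knob is raised; range 0 to 1.4. Swings freely and falls shut; about 2 N at the knob holds it.
- pointer (a joint): Pointer angle in rad, measured as the flap's (0 level, towards the front; same hinge axis): the angle to set the flap to, 0.6 to 1.1. Stiff; stays where it is.
- pointer_tip (a point): Tip of the steel pointer, a bar 150 mm long, 11 mm high and 5 mm thick with a disc end of 24 mm diameter, on the hinge axis at the extractor's right side (130 mm to the right of the flap's middle); tip 150 mm from the hinge axis, up to 250 mm above the bench: pass over or in front of it. Its -x axis points from the hinge to the tip.
- bowl: White bowl, loose, 150 mm across at the rim and 120 mm at the foot, 30 mm high, wall and floor 4 mm. Stands to the left or the right of the extractor. Origin centre of its underside, z up.
- blank: Turned brass blank, about 0.18 kg, standing upright in the bowl: foot 28 mm diameter, 18 mm high, then a stem 20 mm diameter from 22 to 55 mm (its top). Origin centre of its underside, z up along the stem.
- doming_block: Bystander: steel cube of 55 mm with shallow dimples, loose, on the other side from the bowl. Origin centre of its underside.
- wax: Bystander: amber wax lump 34 x 24 x 18 mm, lying on the front right of the extractor's tray. Origin centre of its underside.
- screwdriver: Bystander: screwdriver with a wooden handle, about 200 mm long, lying lengthwise close to the right of the extractor.
- hammer: Bystander: small hammer with wooden handle, about 260 mm, lying lengthwise at the left of the extractor.
- pliers: Bystander: pliers 140 mm long, lying farther to the right.
- jar: Bystander: glass jar with steel lid, 60 mm diameter, 75 mm high, farther to the left of the extractor. Origin centre of its underside.
Mind the look-alikes: they are no part of the job. Of the things that look like the blank, the smallest one is meant.

How it is judged:
By the outcome, as a careful person would: the job done as asked, in the order asked, and still so for the second after the job is handed in, while the arm keeps its last pose, push and grip.
It also fails if it takes over 54 s, if anything falls off the work surface, if the arm or the gripper's body presses on something with over 40 N, if the wrist force passes 120 N, or if a joint passes its speed limit or range.

ROBOT

A 6-joint arm with a two-finger parallel gripper is mounted at the origin on the work surface. World frame = base frame: x ahead of the robot, y to its left, z up, the work surface at z = 0. Lengths are in mm, angles in rad, forces in N, time in s.
With the tool pointing down it reaches from about 350 to 775 mm from the base axis. Payload 7.3 kg.
Tool frame: the origin (TCP) lies midway between the tips of the shut fingers; the grasp point (between the pads) lies 19 mm behind it; z points along the fingers, y is the line along which they close (so a half turn about z gives the same grasp; the last joint's range is limited). The gripper opens to 92 mm and grips with 3 to 60 N. Pads are 19 mm wide; open, the fingers measure 130 mm over their backs; the gripper's body (75 mm by 190 mm) begins 47 mm behind the grasp point.
Start: joints at [-1.45, 0.342, 1.524, -0, 1.275, -0.146], TCP at [138.436, -506.439, 226.741] pointing down, gripper open.
Joint ranges: [-2.53, 2.53], [-0.77, 2.02], [0.04, 2.7], [-1, 4.14], [0.28, 2.66], [-3.11, 3.11]. Speed limits (rad/s): [2.57, 2.57, 3.14, 3.14, 3.14, 3.14].

INTERFACE

Orientations are given as [roll, pitch, yaw] about the fixed x, y, z axes, in that order (R = Rz(yaw) Ry(pitch) Rx(roll)).
In Python, from plant import bot gives the robot as it stands.
- The arm moves only by the tool jog_arm, never from a script. Its arguments are lists of equal length, an entry for each row: "dp": the shift along the tool's x, y, z in m, a list of three; "twist": the turn about the tool's z in degrees. A call has 1 to 10 rows; each row shifts and turns the commanded pose from where the row before left it, along the tool's axes as they then stand; what a row does not reach is not made up. A row lasts 1/8 s, in which the tool goes at most 62.5 mm and 10.7 degrees, less where a joint would pass 70% of its speed; a pose out of reach is approached as far as the arm can. A call is refused whole if a number of a shift passes 0.0625 or a number of a turn 10.7, either way. A call with a gripper value outside its range is refused whole. "jaw" is the finger opening in m, from 0 to 0.0918, set as the call begins (left out, the last holds). The fingers move at their own pace and stop on an object; the grip force is fixed at half the most. Time passes only in rows, so rows that do not move let the fingers close. It gives the time, the measured TCP pose, the force, the opening and the grip force at its end, in the units of the state.
- bot.get_obs(): the state, without advancing time (a new reading comes with each control period).
- bot.capture(name): name is "side" or "top"; returns the picture (480x640x3 uint8, blue, green, red); there is no depth.
- bot.camera_params(name): a dict with "fx", "fy", "cx", "cy" (pixels), "R" (3x3) and "t" (3): a world point X has camera coordinates R X + t. Camera axes: x right, y down, z forward; pixel columns grow to the right and rows downward; lengths in mm; the calibration is good to about 2 mm. A picture is of the moment at which its call begins. camera_params takes no time and is no camera call.
- bot.close_job(): hands the job in; it is judged then, once.
Trained networks look in the newest picture that a camera, given by its name, has taken for a name from the list of things; names that differ only in an ending like _2 or _b are one class to them, and where a whole thing is asked for, a point or a joint stands for the part that bears it (a point fixed in the world has none). Each returns a list of dicts, best first, with "confidence" (0 to 1); they miss things now and then, are a little off and sometimes report something else, mostly with a low value. They report only what shows in the picture. A call takes as long as a camera call. They do not tell look-alikes from the thing itself.
- bot.find_in(camera, label): "bbox" ([centre column, centre row, width, height] in pixels, round what is visible of it).
- bot.masks_of(camera, label): "pixels" (480x640 bool, what is visible of it) and "bbox" ([centre column, centre row, width, height] in pixels, round what is visible of it).
The state is a dict: "time": time; "joint_positions": joint angles; "dq": joint speeds; "tau": joint torques, N m; "tool_pos": TCP position; "tcp_rot": TCP orientation; "contact_force": force on the tool from outside, world axes, zero at the start; "moment": the same for the moment, N m; "grip_width": finger opening in mm; "finger_force": force on a finger pad.
Only numpy, scipy, OpenCV 4.12 (cv2) and the standard library are available. Lean on these libraries where they do the work, as an engineer would, in place of code of your own. Each camera call takes 0.05 s, during which the arm holds its last target. There are 200 camera calls.

## Working session

There is one attempt and no reset: what is moved stays moved. The work goes in short steps, Python scripts to look and compute and a tool call to move; the robot and the scene stay as the last step left them, time stands still between calls to the robot, and variables do not carry over. Pictures are saved under pics/ and viewed, at most 10 in all, crops included, and the job is handed in when it is done.

Besides the shell and the picture viewer there is one more tool, called after ">>>" as name([rows], argument=value, ...), one row to a line, values as JSON. jog_arm: Moves the arm, as the interface text tells. Its arguments: {"type":"object","properties":{"dp":{"type":"array"},"twist":{"type":"array"},"jaw":{"type":"number"}},"required":["dp","twist"]}

```bash
ls; mkdir -p pics; python3 - <<'E'
from plant import bot
import cv2
for n in("side","top"):
    cv2.imwrite(f"pics/{n}0.png",bot.capture(n))
    p=bot.camera_params(n);print(n,p)
    for l in("blank","bowl","dust_box","pointer","flap_grip","wax","doming_block","jar"):
        print(l,[(round(d["confidence"],2),[round(float(v),1) for v in d["bbox"]]) for d in bot.find_in(n,l)])
print(bot.get_obs())
E
```

```text
pics
side {'fx': 501.82054809250957, 'fy': 501.82054809250957, 'cx': 317.64462980012536, 'cy': 242.3895154701076, 'R': array([[-0.93786111, -0.34687362,  0.00975862],
       [-0.27444929,  0.72424739, -0.63256882],
       [ 0.21235378, -0.59593994, -0.77444268]]), 't': array([ 515.65196976,  183.6711499 , 1046.65276489])}
blank [(0.87, [391.5, 195.6, 11.0, 28.8]), (0.55, [454.1, 157.2, 18.9, 28.2]), (0.54, [399.9, 167.1, 8.5, 22.3])]
bowl [(0.87, [400.6, 168.5, 60.1, 44.0])]
dust_box [(0.7, [294.1, 224.4, 164.9, 185.8])]
pointer [(0.7, [299.6, 155.8, 41.6, 26.5]), (0.3, [292.8, 225.2, 166.2, 185.9])]
flap_grip [(0.67, [272.6, 216.4, 96.7, 75.9]), (0.57, [400.2, 167.3, 61.6, 41.3])]
wax [(0.59, [355.8, 239.8, 20.6, 17.3])]
doming_block [(0.91, [323.8, 405.0, 43.5, 49.8])]
jar [(0.57, [185.4, 419.5, 40.7, 50.0])]
top {'fx': 486.5650255089747, 'fy': 486.5650255089747, 'cx': 322.7656518243551, 'cy': 242.15302279724625, 'R': array([[ 2.17802241e-02, -9.99762679e-01,  4.55208620e-04],
       [-9.94907939e-01, -2.17192739e-02, -9.84198455e-02],
       [ 9.84063753e-02,  1.69071562e-03, -9.9
[... 599 characters left out ...]
.9, 27.7])]
{'time': 0.9, 'joint_positions': array([-1.44996654e+00,  3.41983354e-01,  1.52408542e+00,  2.32260702e-05,
        1.27539170e+00, -1.45998791e-01]), 'dq': array([-0.0005843 ,  0.00012073,  0.00031231, -0.00118653, -0.00098837,
       -0.00147772]), 'tau': array([ 4.35220172e-04, -4.31114638e+01, -2.44478935e+01,  7.17718760e-02,
        4.79837903e-02,  2.44587028e-05]), 'tool_pos': array([ 138.4611752 , -506.44280549,  226.75425088]), 'tcp_rot': array([ 3.14145865e+00, -2.75527231e-06,  2.66821815e-01]), 'contact_force': array([-0.07438567,  0.22497733, -0.33861105]), 'moment': array([ 0.00610346,  0.00304909, -0.0295682 ]), 'finger_force': 0.0, 'grip_width': 91.7247235263523}
```

```bash
python3 - <<'E'
import cv2
a=cv2.imread("pics/top0.png")[120:390,90:540];b=cv2.imread("pics/side0.png")[110:290,200:500]
cv2.imwrite("pics/topc.png",cv2.resize(a,(800,480),interpolation=3));cv2.imwrite("pics/sidec.png",cv2.resize(b,(800,480),interpolation=3))
E
```

```text
(no output)
```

View pics/topc.png

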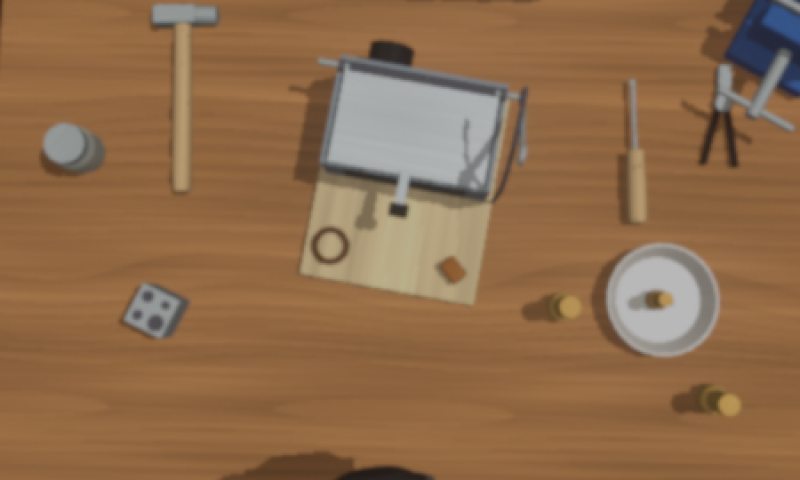

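View pics/sidec.png

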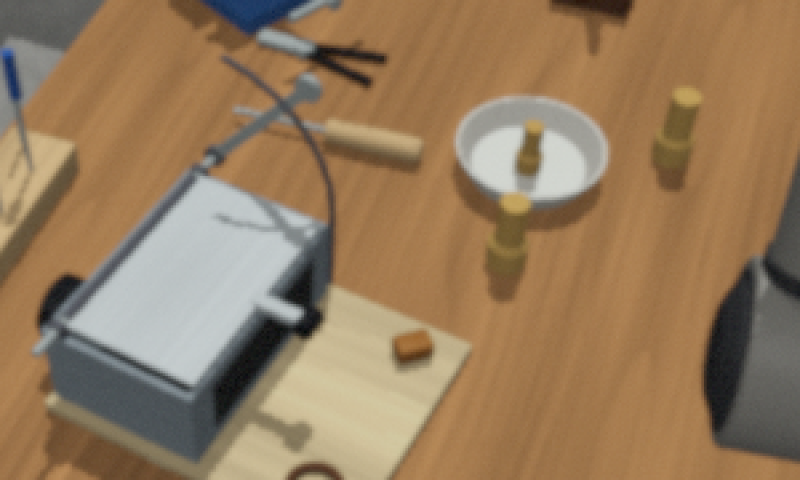

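The top view shows the bowl at the right with the small blank at about px (462,289). Two larger look-alikes stand outside it. The extractor is in the middle, with the nest at (276,258), the knob at (314,238), and tray front corners at (259,274) and (357,291). The side view shows the pointer running from the hinge at about (280,168) to the disc tip at about (315,143).

```bash
cat > h.py <<'E'
import numpy as np
from plant import bot
from scipy.optimize import least_squares
C={n:bot.camera_params(n) for n in("side","top")}
def proj(n,X):
    p=C[n];c=p["R"]@np.asarray(X,float)+p["t"];return np.array([p["fx"]*c[0]/c[2]+p["cx"],p["fy"]*c[1]/c[2]+p["cy"]])
def onz(n,px,z):
    p=C[n];d=p["R"].T@np.array([(px[0]-p["cx"])/p["fx"],(px[1]-p["cy"])/p["fy"],1]);o=-p["R"].T@p["t"]
    return o+d*(z-o[2])/d[2]
def world(q,X):
    c,s=np.cos(q[2]),np.sin(q[2]);return np.array([q[0]+c*X[0]-s*X[1],q[1]+s*X[0]+c*X[1],X[2]])
def ptip(a,y=-130,r=150): return [60-r*np.cos(a),y,104+r*np.sin(a)]
E
python3 - <<'E'
from h import *
T=lambda x,y:(90+x*.5625,120+y*.5625)
S=lambda x,y:(200+x*.375,110+y*.375)
obs=[("top",T(330,245),(-165,85,16)),("top",T(300,273),(-210,120,12)),("top",T(474,304),(-210,-120,12)),
("top",T(398,210),(-110,0,108)),("side",S(470,347),(-210,-120,12))]
def f(q):
    r=[proj(n,world(q,X))-p for n,p,X in obs]
    r+=[proj("top",world(q,ptip(q[3])))-T(522,157),proj("side",world(q,ptip(q[3])))-S(307,87)]
    return np.concatenate(r)
s=least_squares(f,[550,0,-.15,.8],x_scale=[100,100,.1,.1],loss="soft_l1");q=s.x
print(q.round(3),f(q).round(1))
for n,X in(("nest",(-165,85,12)),("knob",(-110,0,104)),("hinge",(60,0,104))):print(n,world(q,X).round(1))
print("tip",world(q,ptip(q[3])).round(1))
print("blank top z=59",onz("top",T(664,300),59).round(1),onz("side",S(533,127),59).round(1))
print("bowl c",onz("top",(463.9,288.9),30).round(1))
for n,p in(("big1",T(570,306)),("big2",T(729,405))):print(n,onz("top",p,75).round(1))
o=bot.get_obs();print(o["time"])
E
```

```text
[ 6.59993e+02 -5.52800e+00 -1.59000e-01  8.78000e-01] [ 0.2 -0.1 -0.5 -0.  -0.3  0.5  0.2 -0.6  1.  -1.4 -0.3 -1.3  0.5  0.5]
nest [510.5 104.5  12. ]
knob [551.4  11.9 104. ]
hinge [719.2 -15.  104. ]
tip [ 604.1 -128.2  219.5]
blank top z=59 [ 445.5 -334.6   59. ] [ 447.8 -334.5   59. ]
bowl c [ 445.4 -343.9   30. ]
big1 [ 435.1 -209.8   75. ]
big2 [ 315.  -411.3   75. ]
0.9
```

>>> jog_arm([
  [0,0,0],
  [0,0,0],
  [0,0,0],
  [0,0,0],
  [0.035,-0.047,0],
  [0.035,-0.047,0],
  [0.035,-0.047,0],
  [0.035,-0.047,0],
  [0.035,-0.047,0],
  [0.035,-0.047,0],
], twist=[9.85,9.85,9.85,9.85,0,0,0,0,0,0], jaw=0.045)

```text
time: 2.15
tool_pos: [446.9, -333.8, 226.9]
tcp_rot: [3.141, -0.001, -0.421]
contact_force: [-0.1, -0.7, -0.0]
grip_width: 44.6
finger_force: 0.0
```

>>> jog_arm([
  [0,0,0.04],
  [0,0,0.04],
  [0,0,0.04],
  [0,0,0.03],
  [0,0,0.025],
  [0,0,0.024],
  [0,0,0],
], twist=[0,0,0,0,0,0,0])

```text
time: 3.02
tool_pos: [444.4, -334.0, 26.2]
tcp_rot: [-3.14, 0.004, -0.421]
contact_force: [0.0, 0.0, 0.5]
grip_width: 45.0
finger_force: 0.0
```

```bash
python3 - <<'E'
from h import *
import cv2
a=bot.capture("side")[130:220,340:460];b=bot.capture("top")[240:330,410:530]
cv2.imwrite("pics/pick.png",cv2.resize(np.hstack([a,b]),(800,300),interpolation=3))
E
```

```text
(no output)
```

View pics/pick.png

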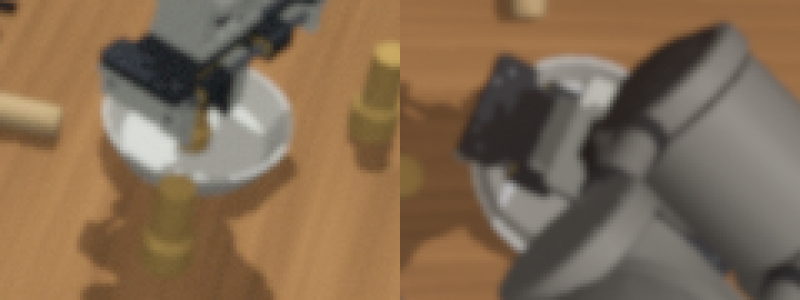

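The blank stands between the fingers, above the bowl floor at crop px (200,130). I'll close on it.

>>> jog_arm([
  [0,0,0],
  [0,0,0],
  [0,0,0],
  [0,0,0],
  [0,0,0],
  [0,0,0],
], twist=[0,0,0,0,0,0], jaw=0.01)

```text
time: 3.88
tool_pos: [445.5, -335.1, 28.2]
tcp_rot: [3.141, -0.001, -0.421]
contact_force: [-0.6, 0.9, 5.2]
grip_width: 18.7
finger_force: 30.0
```

>>> jog_arm([
  [0,0,-0.01],
  [0,0,-0.03],
  [0,0,-0.04],
  [0,0,-0.05],
  [0,0,-0.05],
  [0,0,0],
], twist=[0,0,0,0,0,0])

```text
time: 4.62
tool_pos: [446.8, -336.1, 212.1]
tcp_rot: [3.139, -0.008, -0.421]
contact_force: [1.0, -0.7, -1.7]
grip_width: 18.9
finger_force: 30.0
```

>>> jog_arm([
  [-0.012,-0.0428,0],
  [-0.012,-0.0428,0],
  [-0.012,-0.0428,0],
  [-0.012,-0.0428,0],
  [-0.012,-0.0428,0],
  [-0.012,-0.0428,0],
  [-0.012,-0.0428,0],
  [-0.012,-0.0428,0],
  [-0.012,-0.0428,0],
  [-0.012,-0.0428,0],
], twist=[0,0,0,0,0,0,0,0,0,0])

```text
time: 5.88
tool_pos: [509.8, 106.3, 206.4]
tcp_rot: [3.14, 0.002, -0.421]
contact_force: [1.2, -0.6, -2.7]
grip_width: 18.8
finger_force: 30.0
```

>>> jog_arm([
  [0,0,0.04],
  [0,0,0.04],
  [0,0,0.02],
  [0,0,0],
  [0,0,0],
], twist=[0,0,0,0,0])

```text
time: 6.5
tool_pos: [510.9, 104.8, 108.0]
tcp_rot: [-3.142, -0.0, -0.421]
contact_force: [-0.3, -0.2, -2.3]
grip_width: 18.6
finger_force: 30.0
```

```bash
python3 - <<'E'
from h import *
import cv2
o=bot.get_obs();print(o["time"],o["tool_pos"],o["grip_width"])
I={n:bot.capture(n) for n in C}
for n in C:
    print(n,[(round(d["confidence"],2),np.round(d["bbox"],1)) for d in bot.find_in(n,"blank")])
p=np.round(proj("side",[510,104,40])).astype(int);t=np.round(proj("top",[510,104,40])).astype(int);print(p,t)
for n,c in(("side",p),("top",t)): print(n,"crop origin",c-[60,60])
a=[I[n][c[1]-60:c[1]+60,c[0]-60:c[0]+60] for n,c in(("side",p),("top",t))]
cv2.imwrite("pics/nest1.png",cv2.resize(np.hstack(a),(800,400),interpolation=3))
E
```

```text
6.5 [510.85301877 104.80222589 108.04558686] 18.579046145867586
side [(0.94, array([389.9, 196.4,  14.9,  30.7])), (0.73, array([453.3, 157.1,  19. ,  31.8]))]
top [(0.64, array([494. , 344.7,  27.2,  17.6])), (0.47, array([406. , 292.1,  17.7,  16. ]))]
[318 287] [275 257]
side crop origin [258 227]
top crop origin [215 197]
```

View pics/nest1.png

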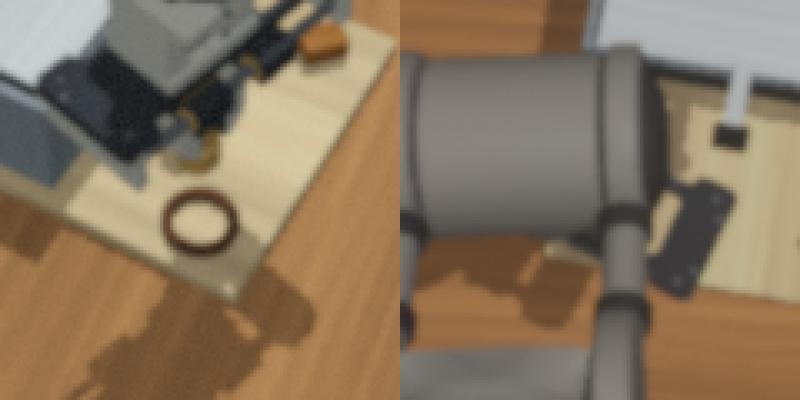

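The side view shows the blank held upright, foot at about crop (195,150), above the ring centred at crop (200,222). I'll go lower and compare.

>>> jog_arm([
  [0,0,0.02],
  [0,0,0.02],
  [0,0,0.01],
  [0,0,0],
  [0,0,0],
], twist=[0,0,0,0,0])

```text
time: 7.32
tool_pos: [511.2, 104.9, 58.5]
tcp_rot: [-3.141, -0.001, -0.421]
contact_force: [0.3, 1.3, -1.6]
grip_width: 18.9
finger_force: 30.0
```

```bash
python3 - <<'E'
from h import *
import cv2
o=bot.get_obs();print(o["time"],o["tool_pos"],o["grip_width"])
I=bot.capture("side");x0,y0=282,255
z=cv2.resize(I[y0:y0+60,x0:x0+80],(800,600),interpolation=3)
q=[660,-5.5,-.159]
T=np.array(o["tool_pos"])
def circ(c,r,col):
    pts=[(proj("side",c+r*np.array([np.cos(a),np.sin(a),0]))-[x0,y0]+.5)*10 for a in np.linspace(0,6.28,40)]
    cv2.polylines(z,[np.int32(pts)],True,col,1)
n=world(q,(-165,85,20)); circ(n,26,(255,0,0)); circ(n,18,(255,0,0))
for h in(0,18): circ(T+[0,0,h-24],14,(0,255,0))
cv2.imwrite("pics/nest2.png",z)
E
```

```text
7.325 [511.24781258 104.87168706  58.47917653] 18.921288502681488
```

View pics/nest2.png

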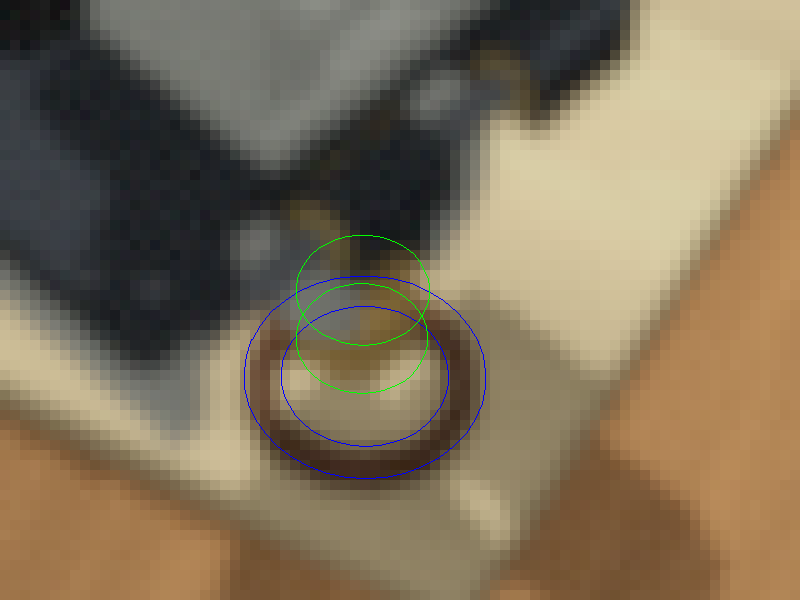

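The ring shows at zoomed x 248–482 with its bottom at 488, about 0.7 px below my model. The foot's lower edge is at about (362,378), about 1.5 px above the prediction. I'll measure that edge from pixel profiles.

```bash
python3 - <<'E'
from h import *
I=bot.capture("side").astype(int)
for c in (313,315,318,321,323):
    print(c,[f"{r}:"+",".join(map(str,I[r,c])) for r in range(279,308)])
for r in (288,289,291): print(r,[f"{c}:"+",".join(map(str,I[r,c])) for c in range(304,334)])
E
```

```text
313 ['279:64,69,68', '280:68,70,73', '281:76,79,80', '282:90,95,95', '283:103,108,107', '284:107,112,112', '285:111,118,115', '286:107,114,112', '287:104,111,112', '288:93,108,114', '289:76,101,118', '290:71,109,129', '291:96,134,152', '292:119,157,173', '293:121,155,172', '294:112,143,158', '295:102,132,145', '296:96,126,138', '297:86,113,126', '298:71,95,109', '299:40,63,78', '300:33,43,62', '301:33,43,63', '302:45,61,77', '303:71,94,106', '304:90,118,131', '305:97,126,139', '306:101,130,144', '307:100,130,144']
315 ['279:58,84,94', '280:55,80,91', '281:55,75,85', '282:76,86,87', '283:93,101,98', '284:102,109,108', '285:108,112,111', '286:105,111,111', '287:103,109,110', '288:93,106,113', '289:68,98,113', '290:58,97,117', '291:62,101,123', '292:75,111,131', '293:90,123,138', '294:95,127,141', '295:99,129,144', '296:96,127,140', '297:94,123,136', '298:84,111,125', '299:64,86,102', '300:43,59,77', '301:30,40,60', '302:24,41,62', '303:55,74,87', '304:80,106,119', '305:94,121,136', '306:100,128,142', '307:102,131,144']
318 ['279:29,31,32', '280:32,36,36', '281:34,41,42', '282:36,51,57'
[... 2357 characters left out ...]
105', '325:44,64,82', '326:31,42,66', '327:36,52,69', '328:55,75,91', '329:79,104,119', '330:92,121,134', '331:96,125,137', '332:96,123,138', '333:92,122,134']
291 ['304:145,180,195', '305:136,173,189', '306:105,138,156', '307:62,87,113', '308:45,66,97', '309:74,97,117', '310:99,129,147', '311:112,149,164', '312:110,147,164', '313:96,134,152', '314:72,113,134', '315:62,101,123', '316:52,93,117', '317:55,97,116', '318:54,94,116', '319:65,104,124', '320:85,124,141', '321:111,148,165', '322:126,164,179', '323:131,167,183', '324:119,153,168', '325:93,122,138', '326:60,79,95', '327:32,46,67', '328:40,56,73', '329:63,84,100', '330:87,113,128', '331:97,125,140', '332:101,130,142', '333:97,127,140']
```

>>> jog_arm([
  [-0.0035,-0.002,0],
  [0,0,0.007],
  [0,0,0.005],
  [0,0,0.003],
  [0,0,0.002],
  [0,0,0],
], twist=[0,0,0,0,0,0])

```text
time: 8.18
tool_pos: [508.2, 108.0, 40.5]
tcp_rot: [3.141, 0.0, -0.421]
contact_force: [0.3, -1.4, -2.2]
grip_width: 18.8
finger_force: 30.0
```

```bash
python3 - <<'E'
from h import *
import cv2
o=bot.get_obs();print(o["time"],o["tool_pos"],o["contact_force"])
I=bot.capture("side");x0,y0=282,255
cv2.imwrite("pics/nest3.png",cv2.resize(I[y0:y0+60,x0:x0+80],(800,600),interpolation=3))
E
```

```text
8.175 [508.24128095 108.02856024  40.51177495] [ 0.28585927 -1.44962721 -2.20637165]
```

View pics/nest3.png

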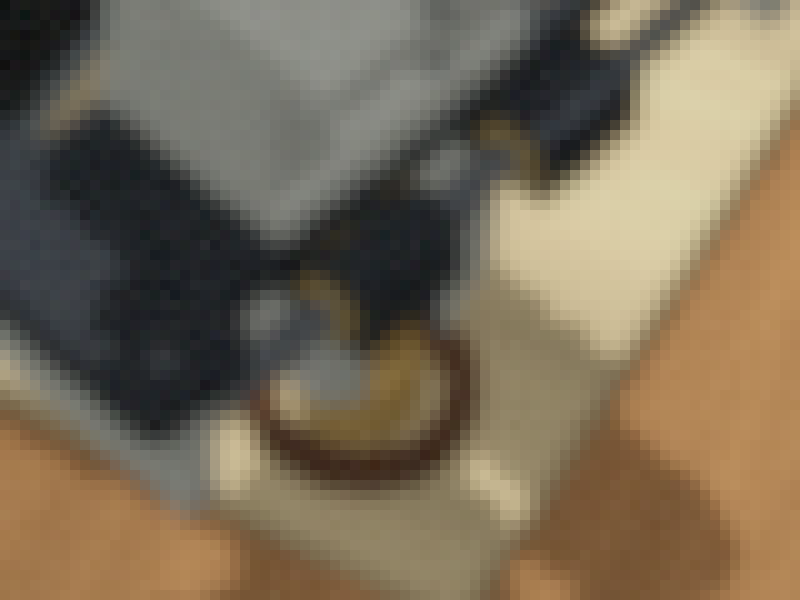

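The foot is inside the ring at crop (360,400), with no contact. I'll lower the last few mm and release.

>>> jog_arm([
  [0,0,0.002],
  [0,0,0.002],
  [0,0,0],
  [0,0,0],
], twist=[0,0,0,0])

```text
time: 8.72
tool_pos: [508.3, 108.1, 36.7]
tcp_rot: [3.142, -0.0, -0.421]
contact_force: [-0.4, -0.4, -1.8]
grip_width: 18.6
finger_force: 30.0
```

>>> jog_arm([
  [0,0,0.001],
  [0,0,0],
  [0,0,0],
], twist=[0,0,0])

```text
time: 9.1
tool_pos: [508.5, 108.1, 36.2]
tcp_rot: [-3.141, -0.001, -0.421]
contact_force: [-2.3, -1.1, 6.1]
grip_width: 18.5
finger_force: 30.0
```

>>> jog_arm([
  [0,0,0],
  [0,0,0],
  [0,0,0],
  [0,0,0],
], twist=[0,0,0,0], jaw=0.045)

```text
time: 9.6
tool_pos: [508.3, 108.1, 35.6]
tcp_rot: [3.141, 0.0, -0.421]
contact_force: [0.1, -0.4, -0.1]
grip_width: 44.6
finger_force: 0.0
```

>>> jog_arm([
  [0,0,-0.01],
  [0,0,-0.03],
  [0,0,-0.05],
  [0,0,-0.05],
  [0,0,-0.03],
], twist=[0,0,0,0,0])

```text
time: 10.22
tool_pos: [509.0, 108.1, 209.2]
tcp_rot: [-3.14, -0.004, -0.421]
contact_force: [0.7, -0.6, -0.0]
grip_width: 44.9
finger_force: 0.0
```

>>> jog_arm([
  [0,0,0],
  [0,0,0],
  [0.0145,0.022,0],
  [0.0145,0.022,0],
  [0.0145,0.022,0],
  [0.0145,0.0215,0],
  [0,0,0],
  [0,0,0],
], twist=[-7.5,-7.5,0,0,0,0,0,0], jaw=0.055)

```text
time: 11.22
tool_pos: [551.3, 13.1, 205.9]
tcp_rot: [-3.141, 0.0, -0.159]
contact_force: [-1.0, 0.1, -0.2]
grip_width: 55.0
finger_force: 0.0
```

```bash
python3 - <<'E'
from h import *
import cv2
o=bot.get_obs();print(o["time"],o["tool_pos"],o["tcp_rot"])
I=bot.capture("side")
x0,y0=240,120
z=cv2.resize(I[y0:y0+200,x0:x0+130],(520,800),interpolation=3)[:, :]
z=cv2.resize(I[y0:y0+195,x0:x0+130],(400,600),interpolation=3)
k=proj("side",[551.4,11.9,104]);print("knob px",k)
x1,y1=int(k[0])-25,int(k[1])-37
w=cv2.resize(I[y1:y1+75,x1:x1+50],(400,600),interpolation=3)
cv2.circle(w,tuple(np.int32((k-[x1,y1]+.5)*8)),3,(0,0,255),-1)
cv2.imwrite("pics/knob.png",np.hstack([z,w]))
J=cv2.imread("pics/side0.png")
for d in bot.masks_of("side","blank"):print(round(d["confidence"],2),np.round(d["bbox"],1))
E
```

```text
11.225 [551.28233734  13.05772425 205.94834737] [-3.14129935e+00  2.28331670e-04 -1.59097277e-01]
knob px [315.50066582 230.81115347]
0.87 [454.9 157.6  16.3  32.1]
0.83 [316.4 291.2  11.7  25.3]
0.79 [392.6 198.2  14.3  31.5]
```

View pics/knob.png

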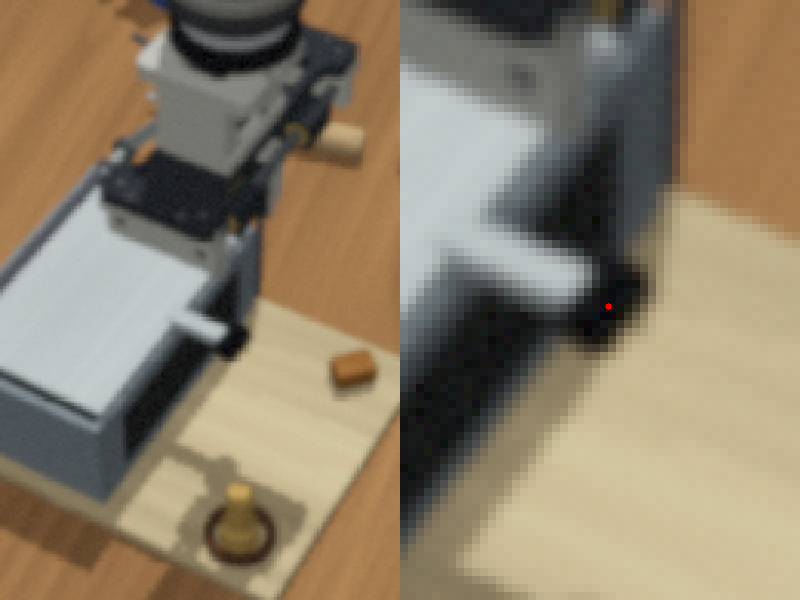

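The blank stands upright in the nest at left-panel (238,520). The knob model (red dot) sits on the knob. I'll descend and grip.

>>> jog_arm([
  [0,0,0.03],
  [0,0,0.03],
  [0,0,0.03],
  [0,0,0.02],
  [0,0,0.011],
  [0,0,0],
  [0,0,0],
], twist=[0,0,0,0,0,0,0])

```text
time: 12.2
tool_pos: [552.3, 12.6, 85.6]
tcp_rot: [-3.142, -0.002, -0.159]
contact_force: [-0.7, 0.0, -0.1]
grip_width: 54.9
finger_force: 0.0
```

>>> jog_arm([
  [0,0,0],
  [0,0,0],
  [0,0,0],
  [0,0,0],
  [0,0,0],
], twist=[0,0,0,0,0], jaw=0.015)

```text
time: 12.82
tool_pos: [551.7, 12.3, 84.8]
tcp_rot: [3.141, -0.0, -0.159]
contact_force: [-0.5, -1.8, 1.2]
grip_width: 23.9
finger_force: 30.0
```

>>> jog_arm([
  [0.0007,0,-0.0149],
  [0.002,0,-0.0148],
  [0.0032,0,-0.0146],
  [0.0045,0,-0.0142],
  [0.0057,0,-0.0138],
  [0.0069,0,-0.0132],
  [0.0081,0,-0.0126],
  [0.0091,0,-0.0118],
  [0.0101,0,-0.011],
  [0,0,0],
], twist=[0,0,0,0,0,0,0,0,0,0])

```text
time: 14.08
tool_pos: [601.5, 4.3, 206.7]
tcp_rot: [3.141, -0.001, -0.159]
contact_force: [-1.5, -2.1, -1.0]
grip_width: 23.6
finger_force: 30.0
```

```bash
python3 - <<'E'
from h import *
import cv2
o=bot.get_obs();T=np.array(o["tool_pos"]);print(o["time"],T,o["tcp_rot"],o["contact_force"],o["grip_width"])
print("flap est",np.arcsin((T[2]+19-104)/170))
I=bot.capture("side");K=bot.capture("top")
for n in C:
    for d in bot.masks_of(n,"pointer")[:2]:print(n,round(d["confidence"],2),np.round(d["bbox"],1))
J=cv2.imread("pics/side0.png")
x0,y0=250,110
def crop(M,x0,y0,s=5): return cv2.resize(M[y0:y0+80,x0:x0+80],(400,400),interpolation=3)
q=[660,-5.5,-.159]
a=crop(J,x0,y0)
for ang,col in((.8,(0,255,0)),(.88,(0,0,255)),(.96,(255,0,0))):
    p=[np.int32((proj("side",world(q,ptip(ang,r=r)))-[x0,y0]+.5)*5) for r in(0,150)];cv2.line(a,tuple(p[0]),tuple(p[1]),col,1)
cv2.imwrite("pics/ptr.png",np.hstack([a,crop(I,x0,y0)]))
E
```

```text
14.075 [601.54904535   4.2749136  206.69142983] [ 3.14120817e+00 -8.20172093e-04 -1.59208877e-01] [-1.54805365 -2.13476115 -0.97727176] 23.646218849705303
flap est 0.7978148061060751
side 0.69 [292.9 230.4 164.9 173.5]
```

View pics/ptr.png

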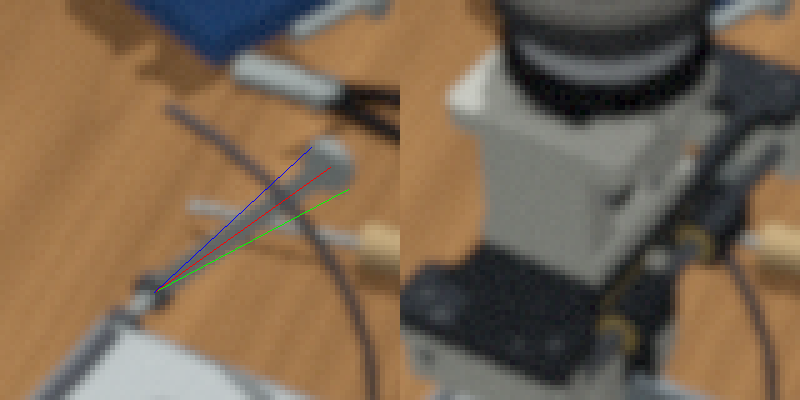

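The pointer disc is at left-crop px (330,163), nearly on the red 0.88 line. The arm hides it now. I'll refine from the first picture by fitting the bar.

```bash
python3 - <<'E'
from h import *
import cv2
q=[660.6,-4.5,-.159]
for yaw in(-.149,-.159,-.169):
  for n in("side","top"):
    J=cv2.imread(f"pics/{n}0.png").astype(float)
    qq=[*q[:2],yaw]
    A,B=proj(n,world(qq,ptip(.885,r=25))),proj(n,world(qq,ptip(.885,r=165)))
    u=(B-A)/np.linalg.norm(B-A);v=np.array([-u[1],u[0]])
    # grey bar: low (R-B) against wood
    P=[]
    L=np.linalg.norm(proj(n,world(qq,ptip(.885,r=125)))-A)
    for s in np.arange(0,L,1.):
        ts=np.arange(-6,6.1,.25);pts=(A+s*u+ts[:,None]*v).astype(np.float32)
        g=cv2.remap((J[:,:,2]-J[:,:,0]).astype(np.float32),pts[:,0].reshape(1,-1),pts[:,1].reshape(1,-1),1)[0]
        w=np.clip(np.median(g)*.8-g,0,None);w[np.abs(ts)>4]=0
        if w.sum()>20:P.append((s,(w*ts).sum()/w.sum()))
    P=np.array(P)
    for _ in range(3):
        f=np.polyfit(P[:,0],P[:,1],1);r=P[:,1]-np.polyval(f,P[:,0]);P=P[abs(r)<2*r.std()+.05]
    d=u+f[0]*v
    obsang=np.arctan2(d[1],d[0])
    best=None
    def e(a):
        x=proj(n,world(qq,ptip(a,r=125)))-proj(n,world(qq,ptip(a,r=25)));return (np.arctan2(x[1],x[0])-obsang+np.pi)%(2*np.pi)-np.pi
    g=np.arange(.6,1.1,.002);print(yaw,n,len(P),f.round(3),r.std().round(2),"angle",g[np.argmin([abs(e(a)) for a in g])])
# tip based
q[2]=-.159
for t in((316,142.1),):
  print("tip side",t,[(a,(proj("side",world(q,ptip(a)))).round(1)) for a in(.86,.88,.9)],[(proj("top",world(q,ptip(a)))).round(1) for a in(.86,.88,.9)])
print("hinge collar",proj("side",world(q,ptip(.88,r=0))))
E
```

```text
-0.149 side 24 [ 0.023 -0.066] 0.14 angle 0.8700000000000002
-0.149 top 19 [ 0.071 -0.169] 0.15 angle 0.654
-0.159 side 23 [ 0.021 -0.451] 0.12 angle 0.8720000000000002
-0.159 top 19 [ 0.055 -0.014] 0.17 angle 0.7180000000000001
-0.169 side 23 [ 0.017 -0.849] 0.12 angle 0.8740000000000002
-0.169 top 19 [0.034 0.168] 0.22 angle 0.7920000000000001
tip side (316, 142.1) [(0.86, array([316.1, 144.4])), (0.88, array([315.1, 143.3])), (0.9, array([314.2, 142.3]))] [array([382.5, 207.9]), array([382.9, 206.6]), array([383.2, 205.4])]
hinge collar [280.09045014 168.28142955]
```

>>> jog_arm([
  [0.0055,0,-0.005],
  [0.0052,0,-0.0046],
  [0,0,0],
  [0,0,0],
  [0,0,0],
  [0,0,0],
], twist=[0,0,0,0,0,0])

```text
time: 15.02
tool_pos: [611.5, 2.7, 215.5]
tcp_rot: [3.141, 0.001, -0.159]
contact_force: [-5.1, -1.9, 2.2]
grip_width: 23.5
finger_force: 30.0
```

```bash
python3 - <<'E'
from h import *
import cv2
S=[];T=[]
for i in range(4):
    I=bot.capture("side");o=bot.get_obs();T.append(o["tool_pos"])
T=np.mean(T,0);print(o["time"],T,o["contact_force"],o["grip_width"])
print("from z",np.arcsin((T[2]-84.9)/170),"from x",np.arccos(1-np.hypot(T[0]-551.8,T[1]-12.3)/170))
K=bot.capture("top")
q=[660.6,-4.5,-.159]
z=cv2.resize(I[110:310,200:400],(600,600),interpolation=3)
for a,c in((.84,(0,255,0)),(.875,(0,0,255)),(.91,(255,0,0))):
    for y in(100,):
        p=[np.int32((proj("side",world(q,ptip(a,y=y,r=r)))-[200,110]+.5)*3) for r in(0,125)];cv2.line(z,tuple(p[0]),tuple(p[1]),c,1)
cv2.imwrite("pics/fin.png",z)
E
```

```text
15.225 [611.44692883   2.69069418 215.54652428] [-5.52752417 -3.30149768  3.28283124] 23.88211145909756
from z 0.8765075529154808 from x 0.8702810906254784
```

View pics/fin.png

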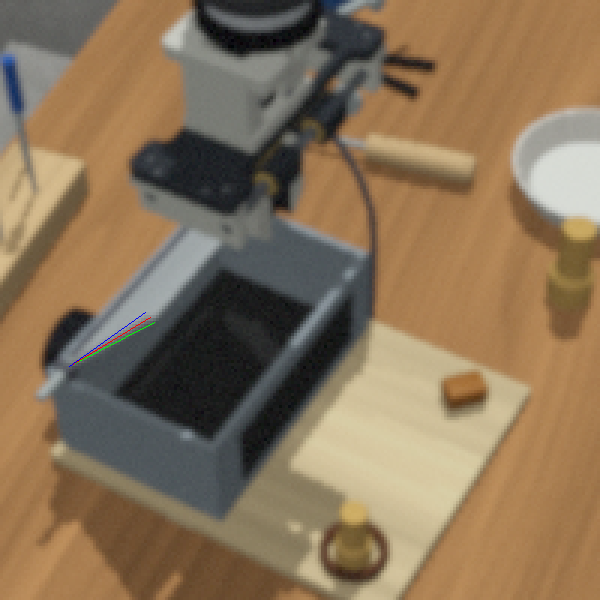

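The flap is raised, with its left edge along the drawn lines near (70,365)–(150,318). The blank is upright in the nest at (352,540), and the wax, screwdriver and pliers in view look undisturbed. The measured flap angle is about 0.874, against a pointer estimate of about 0.875, so I'm handing the job in.

```bash
python3 -c "
from plant import bot
print(bot.close_job())"
```

```text
the job is handed in; nothing more can be done
None
```

The job is handed in at about 15 s: the blank stands upright in the nest, and the gripper is holding the flap at about 0.874 rad, against a pointer angle I estimated at 0.875 from the first pictures; the arm hid the pointer at the end, so I could not check the alignment or that the pointer had not moved.

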